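# Slide the sprinkle shaker home into its rack bay

### The job

Slide the tall sprinkle shaker that stands out on the table into the empty bay of the two-bay shaker rack, until it is fully home against the rack's back wall, then leave it. Push it gently from behind with the fingertips, low on its body so that it stays upright on the table all the way: do not put the fingers round it, grip it or lift it. Leave the shaker already in the rack, the spray bottle and the cookie jar where they are.

Things in the scene. Friction and masses are not known exactly. Their poses are not given: they have to be found in the camera images.
- jar: the shaker to be pushed: round upright jar 41 mm in diameter and 105 mm tall with a black cap, about 0.11 kg, standing alone on the table to the right (-y) of the rack, before its open side. Origin at the centre of its underside, z up its axis. Pushed higher than about 20 mm above the table it may tip
- pad: round flat dark pad, 34 mm in diameter and under 1 mm thick, fixed flat on the table in the empty bay; nothing catches on it. Origin at its centre: when home against the back wall in mid-bay the shaker's axis stands 2 mm beyond it along its x axis. Its x axis points along the bay into the rack, to the robot's left and somewhat away from it; the bay's open front faces its -x
- rack: fixed rack: steel back wall 152 mm long, 36 mm high; three grey dividers 14 mm wide, 26 mm high, with round noses, make two open-fronted bays 52 mm wide, without a floor. Origin at table height between the bays; x points into the bays (left, somewhat away from the robot), y along the rack. Bays at y = -0.033 and 0.033 m; the wall's face is at x = 0.0225 m, the noses end at x = -0.007 m
- jar_parked: the shaker already in the other bay: round, 41 mm in diameter, 105 mm tall, black cap. Origin at the centre of its underside
- spray: trigger spray bottle, 252 mm tall, 119 by 54 mm in plan, standing beyond (left of) the rack. Origin at the centre of its underside
- cookie_jar: clear jar with a pink lid, 90 mm in diameter, 121 mm tall, standing beyond (left of) the rack. Origin at the centre of its underside
Not all that is in view belongs to the job. What is shaped like the jar but pink is not meant.

How it is judged (in metres and radians):
At the end, for the whole second after the job is handed in: The shaker stands upright (within 0.06 rad) and still on the table in the empty bay, its axis within 11 mm of the pad's centre and within 6 mm of touching the back wall; the other shaker, the spray bottle and the cookie jar are within 20 mm of where they started (horizontal distance between jar and pad below 0.011 m and x of jar in the frame of rack above -0.004 m and angle between jar's own z axis and vertical below 0.06 rad and height (world z) of jar below 0.004 m and linear speed of jar below 0.02 m/s and distance of each of jar_parked, spray, cookie_jar from where it was at the start of the episode below 0.02 m).
It fails at once if the shaker tipped more than 0.25 rad (angle between jar's own z axis and vertical above 0.25 rad).
It fails at once if the shaker was lifted more than 8 mm off the table (height (world z) of jar above 0.008 m).
It fails at once if the fingers were put round the shaker as for a grasp (grasp point inside it) (horizontal distance between the grasp point and jar below 0.014 m and height (world z) of the grasp point below 0.105 m).
It fails at once if the shaker was pressed by the fingers with more than 30 N or knocked along faster than 0.5 m/s (contact force between the fingers and jar above 30 N or linear speed of jar above 0.5 m/s).
It fails at once if the shaker in the rack, the spray bottle or the cookie jar was moved more than 20 mm (distance of any of jar_parked, spray, cookie_jar from where it was at the start of the episode above 0.02 m).
It also fails if it takes over 38 s, if anything falls off the work surface, if the arm or the gripper's body presses on something with over 40 N, if the wrist force passes 120 N, or if a joint passes its speed limit or range.

### The arm

A 6-joint arm with a two-finger parallel gripper is mounted at the origin on the work surface; the furniture and walls round the work are solid. World frame = base frame: x ahead of the robot, y to its left, z up, the work surface at z = 0. Lengths are in m, angles in degrees, forces in N, time in s.
With the tool pointing down it reaches from about 0.35 to 0.8 m from the base axis. Payload 7.3 kg.
Tool frame: the origin (TCP) lies at the very end of the fingers, on their centre line; the grasp point (between the pads) lies 19 mm behind it; z points along the fingers, x is the direction in which the jaws open and shut, and the axes are right-handed (so a half turn about z gives the same grasp; the last joint's range is limited). The gripper opens to 85 mm and grips with 20 to 120 N. Pads are 22 mm wide; open, the fingers measure 114 mm over their backs; the gripper's body (76 mm by 85 mm) begins 54 mm behind the grasp point. The pads swing forward as they close: fully open they stand 13 mm farther back than shut.
Start: joints at [-75.057, 19.595, 87.324, -0, 73.075, -8.365], TCP at [0.208, -0.482, 0.231] pointing down, gripper open.
Joint ranges: [-145.02, 145.02], [-44.19, 115.74], [2.07, 154.8], [-57.11, 237.11], [16.16, 152.29], [-177.93, 177.93]. Speed limits (degrees/s): [147.25, 147.25, 180, 180, 180, 180].

### API

Orientations are given as [roll, pitch, yaw] about the fixed x, y, z axes, in that order (R = Rz(yaw) Ry(pitch) Rx(roll)).
In Python, from station import telemetry, get_image, ticket gives the robot as it stands.
- The arm moves only by the tool move_arm, never from a script. Its argument "rows" is a list of rows, each an object with "grip": the finger opening in cm, from 0 to 8.54; "dp": the shift along the world's x, y, z in cm, a list of three; "spin": the turn about the world's z in degrees. A call has 1 to 8 rows; each row is the pose to reach, as a shift and turn from the pose commanded when the call began; what a row does not reach only later rows make up. A row lasts 1/12 s, in which the tool goes at most 41.7 mm and 7.16 degrees, less where a joint would pass 70% of its speed; a pose out of reach is approached as far as the arm can. A call with a gripper value outside its range is refused whole. The fingers move at their own pace and stop on an object; "grip_force" is the grip in N (left out, the last holds). Time passes only in rows, so rows that repeat a pose let the fingers close. It gives the time, the measured TCP pose, the force and the opening at its end, in the units of the state.
- telemetry.sense(): the state, without advancing time (a new reading comes with each control period).
- get_image(name): name is "scene" or "top"; returns a dict with "image" (400x640x3 uint8, blue, green, red), "intrinsics" (3x3 intrinsics, pixels), "R" (3x3) and "t" (3): a world point X has camera coordinates R X + t. Camera axes: x right, y down, z forward; pixel columns grow to the right and rows downward; lengths in m; the calibration is good to about 2 mm. A picture is of the moment at which its call begins. There is no depth.
- ticket.finish_job(): hands the job in, once; it reports no verdict.
The state is a dict: "time_s": time; "qpos": joint angles; "qd": joint speeds; "effort": joint torques, N m; "eef_pos": TCP position; "eef_rot": TCP orientation; "force": force on the tool from outside, world axes, zero at the start; "torque": the same for the moment, N m; "grip_width": finger opening in m.
Only numpy, scipy, OpenCV 4.12 (cv2) and the standard library are available. Lean on these libraries where they do the work, as an engineer would, in place of code of your own. Each camera call takes 0.05 s, during which the arm holds its last target.

## Working session

There is one attempt and no reset: what is moved stays moved. The work goes in short steps, Python scripts to look and compute and a tool call to move; the robot and the scene stay as the last step left them, time stands still between calls to the robot, and variables do not carry over. Pictures are saved under pics/ and viewed, and the job is handed in when it is done.

Besides the shell and the picture viewer there is one more tool, called after ">>>" by a JSON object that holds its "fn" and its "kwargs". move_arm: Moves the arm, as the interface text tells. Its arguments: {"type":"object","properties":{"rows":{"type":"array"},"grip_force":{"type":"number"}},"required":["rows"]}

```bash
mkdir -p pics; ls
python3 - <<'E'
from station import telemetry,get_image
import cv2,numpy as np,pickle
d={}
for n in("scene","top"):
    g=get_image(n);d[n]=g;cv2.imwrite(f"pics/{n}0.png",g["image"])
    print(n,np.round(g["intrinsics"],1).tolist(),np.round(g["R"],3).tolist(),np.round(g["t"],3).tolist())
pickle.dump(d,open("d0.pkl","wb"))
print(telemetry.sense())
E
```

```text
pics
scene [[424.6, 0.0, 312.4], [0.0, 424.6, 208.9], [0.0, 0.0, 1.0]] [[-0.5, -0.866, -0.014], [-0.393, 0.241, -0.887], [0.772, -0.438, -0.461]] [0.408, 0.161, 0.583]
top [[474.0, 0.0, 319.3], [0.0, 474.0, 211.4], [0.0, 0.0, 1.0]] [[0.009, -1.0, -0.009], [-0.99, -0.008, -0.142], [0.142, 0.01, -0.99]] [0.221, 0.487, 1.016]
{'time_s': 0.1, 'qpos': array([-7.50565115e+01,  1.96338765e+01,  8.73713001e+01,  3.89056801e-04,
        7.30743372e+01, -8.36605035e+00]), 'qd': array([-0.09742992, -0.14081608, -0.14859736,  0.1011524 ,  0.00073485,
       -0.06358694]), 'effort': array([ 2.20826085e-03, -4.34446013e+01, -2.46490860e+01, -1.42809172e-04,
        4.68983635e-03,  6.75535958e-06]), 'eef_pos': array([ 0.20766528, -0.48180073,  0.23068526]), 'eef_rot': array([-1.79988063e+02,  7.86135854e-02, -6.66905665e+01]), 'force': array([-0.01787604, -0.47336498, -0.30797632]), 'torque': array([ 0.0123727 ,  0.02334898, -0.01297791]), 'grip_width': 0.0858854355692493}
```

View pics/scene0.png

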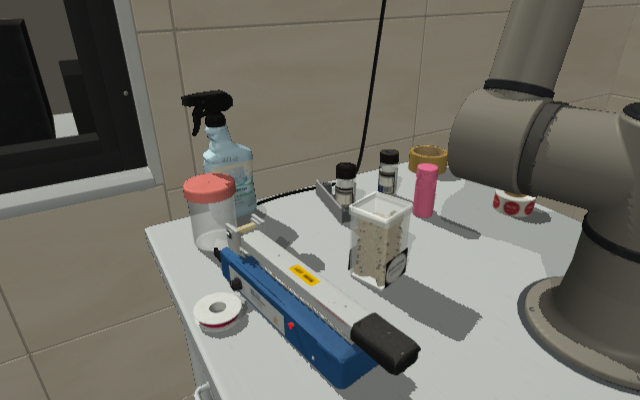

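View pics/top0.png

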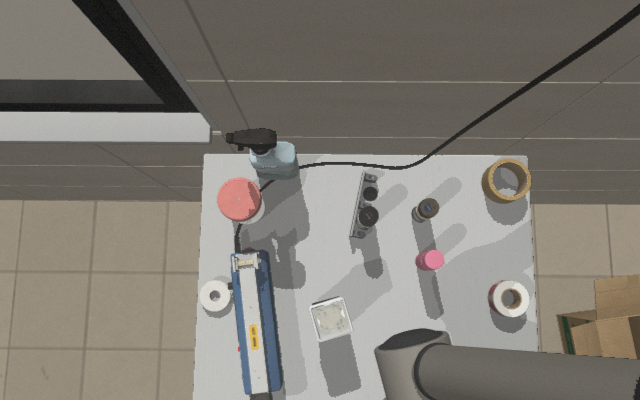

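The scene view shows the parked shaker at about (345,185), the jar at (388,170) and a pink decoy at (425,190). In the top view the rack is near (365,205), the jar near (427,209) and the pink one near (431,260). I'll zoom in on this area.

Run:
```python
import cv2,pickle
d=pickle.load(open("d0.pkl","rb"))
c=d["top"]["image"][160:280,330:460];cv2.imwrite("pics/topz.png",cv2.resize(c,None,fx=5,fy=5,interpolation=cv2.INTER_CUBIC))
c=d["scene"]["image"][140:230,305:445];cv2.imwrite("pics/scz.png",cv2.resize(c,None,fx=5,fy=5,interpolation=cv2.INTER_CUBIC))
```

```text
(no output)
```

View pics/topz.png

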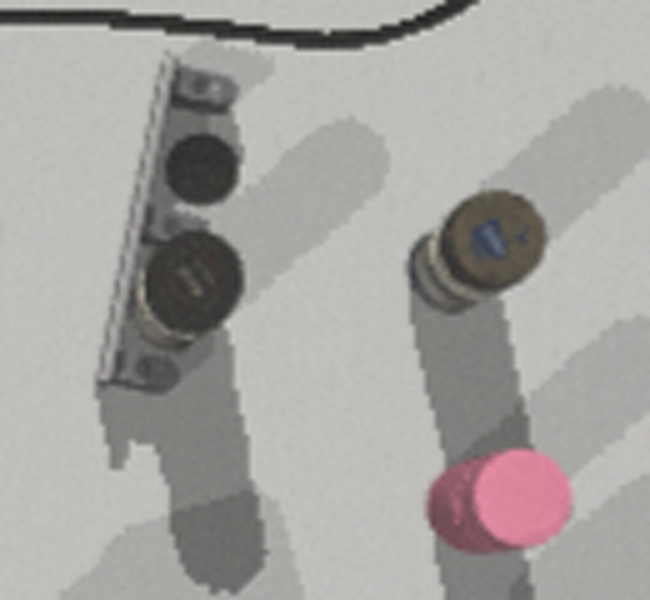

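View pics/scz.png

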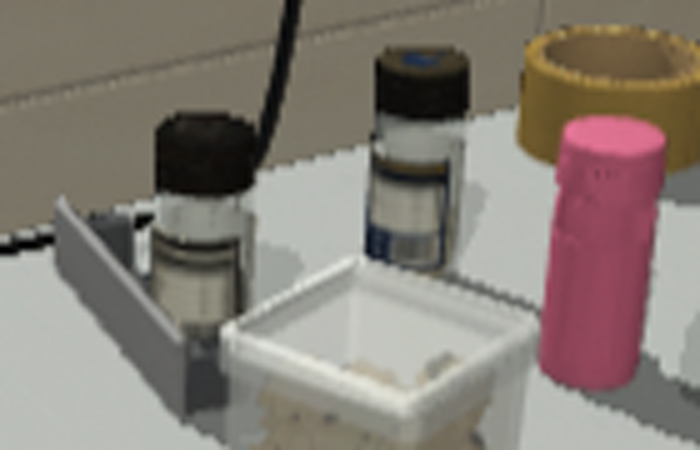

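```bash
cat > h.py <<'E'
import numpy as np
def ray(g,u,v,z):
    K,R,t=g["intrinsics"],np.array(g["R"]),np.array(g["t"])
    c=-R.T@t; d=R.T@np.linalg.solve(K,[u,v,1]); return c+d*(z-c[2])/d[2]
def proj(g,X):
    p=g["R"]@np.array(X)+g["t"]; p=g["intrinsics"]@p; return p[:2]/p[2]
E
python3 - <<'E'
import pickle,cv2,numpy as np
from h import *
d=pickle.load(open("d0.pkl","rb"));g=d["top"]
z=lambda x,y,h:ray(g,330+(x+.5)/5-.5,160+(y+.5)/5-.5,h)
pad=z(202,169,0.001);jt=z(494,240,.105);pk=z(194,282,.105);pn=z(523,498,.105)
# pad refine by dark threshold
a=z(165,55,.036);b=z(98,382,.036)
print("pad",pad,"jar",jt,"parked",pk,"pink",pn)
w=a-b;print("wall ends",a,b,np.linalg.norm(w))
u=w/np.linalg.norm(w);print("along-wall dir",u,"into",-u[1],u[0], "yaw",np.degrees(np.arctan2(u[0],-u[1])))
s=pad-pk;print("pad->parked sep",np.linalg.norm(s[:2]),s)
# scene cap top for jar: zoom px (420,60)
gs=d["scene"]; zz=lambda x,y,h:ray(gs,305+(x+.5)/5-.5,140+(y+.5)/5-.5,h)
print("scene jar",zz(422,57,.105),"parked",zz(205,126,.105))
# overlay
im=g["image"].copy()
im=cv2.resize(im[160:280,330:460],None,fx=5,fy=5,interpolation=cv2.INTER_CUBIC)
def circ(c,r,h,col):
    P=[((proj(g,[c[0]+r*np.cos(t),c[1]+r*np.sin(t),h])-[330,160])+.5)*5-.5 for t in np.linspace(0,6.28,60)]
    cv2.polylines(im,[np.int32(P)],True,col,1)
circ(pad,.017,0.001,(0,255,0))
for c in(jt,pk): circ(c,.0205,.105,(0,0,255));circ(c,.0205,0.0,(255,0,0))
cv2.imwrite("pics/ov.png",im)
E
```

```text
pad [0.53339188 0.10884656 0.001     ] jar [ 0.48534547 -0.00158736  0.105     ] parked [0.46681208 0.12260096 0.105     ] pink [ 0.37904759 -0.01088101  0.105     ]
wall ends [0.57884717 0.12855153 0.036     ] [0.43134524 0.15858837 0.036     ] 0.15052917390942774
along-wall dir [ 0.97988935 -0.19954164  0.        ] into 0.1995416372124501 0.9798893483544839 yaw 78.48984348845092
pad->parked sep 0.06798568479161157 [ 0.0665798  -0.01375439 -0.104     ]
scene jar [ 0.48897355 -0.00377547  0.105     ] parked [0.47160455 0.12027209 0.105     ]
```

View pics/ov.png

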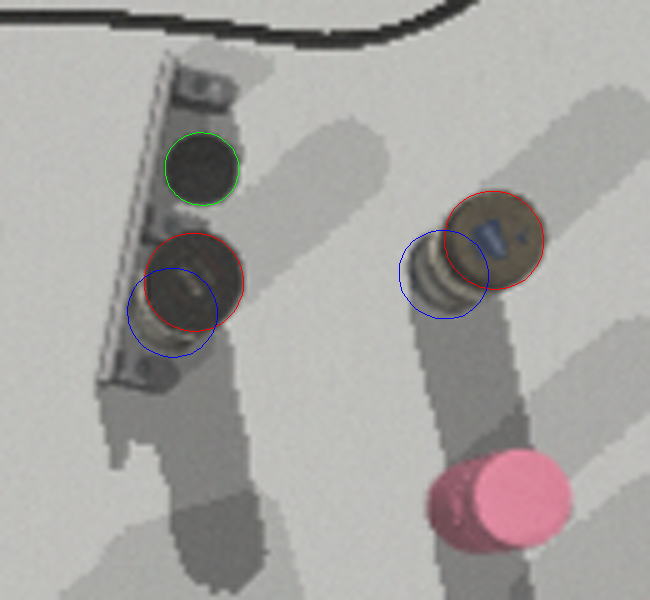

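>>> {"fn": "move_arm", "kwargs": {"rows": [{"grip": 8.5,"dp": [2,3,0],"spin": -6.5},{"grip": 8.5,"dp": [4,6,0],"spin": -13},{"grip": 8.5,"dp": [6,9,0],"spin": -19.5},{"grip": 8.5,"dp": [8,12,-1],"spin": -26},{"grip": 8.5,"dp": [10.5,15.5,-2],"spin": -32.5},{"grip": 8.5,"dp": [13,19,-3],"spin": -39},{"grip": 8.5,"dp": [15.5,22.5,-4],"spin": -45.5},{"grip": 8.5,"dp": [18,26,-5],"spin": -52}]}}

```text
time_s: 0.77
eef_pos: [0.3717, -0.2444, 0.1876]
eef_rot: [180.0, 0.0, -117.4]
force: [0.4, -0.5, -0.7]
grip_width: 0.0851
```

>>> {"fn": "move_arm", "kwargs": {"rows": [{"grip": 8.5,"dp": [2,3,-1],"spin": 0},{"grip": 8.5,"dp": [4,6.5,-3],"spin": 0},{"grip": 8.5,"dp": [4,8,-6],"spin": 0},{"grip": 8.5,"dp": [4,8.5,-7.5],"spin": 0},{"grip": 8.5,"dp": [4,8.5,-7.5],"spin": 0},{"grip": 8.5,"dp": [4,8.5,-7.5],"spin": 0}]}}

```text
time_s: 1.27
eef_pos: [0.4109, -0.1608, 0.1128]
eef_rot: [179.9, -0.0, -117.0]
force: [0.0, -0.6, 0.1]
grip_width: 0.0854
```

```bash
cat > look.py <<'E'
import sys,cv2,numpy as np,pickle
from station import telemetry,get_image
tag=sys.argv[1];d={}
boxes={"top":(330,130,480,280),"scene":(300,60,460,240)}
ims=[]
for n in sys.argv[2:]:
    g=get_image(n);d[n]=g;x0,y0,x1,y1=boxes[n]
    ims.append(cv2.resize(g["image"][y0:y1,x0:x1],None,fx=3.2 if n=="scene" else 3.8,fy=3.2 if n=="scene" else 3.8,interpolation=cv2.INTER_CUBIC)[:570])
    cv2.imwrite(f"pics/{tag}_{n}.png",ims[-1])
pickle.dump(d,open(f"d_{tag}.pkl","wb"))
s=telemetry.sense();print(s["time_s"],s["eef_pos"],s["eef_rot"],s["force"],s["grip_width"])
E
python3 look.py a top scene
```

```text
1.3667 [ 0.41184889 -0.16219407  0.11411491] [-1.79881853e+02 -2.30253337e-02 -1.17116585e+02] [-0.15687651 -0.38550115  1.33119833] 0.08509382896045474
```

View pics/a_top.png

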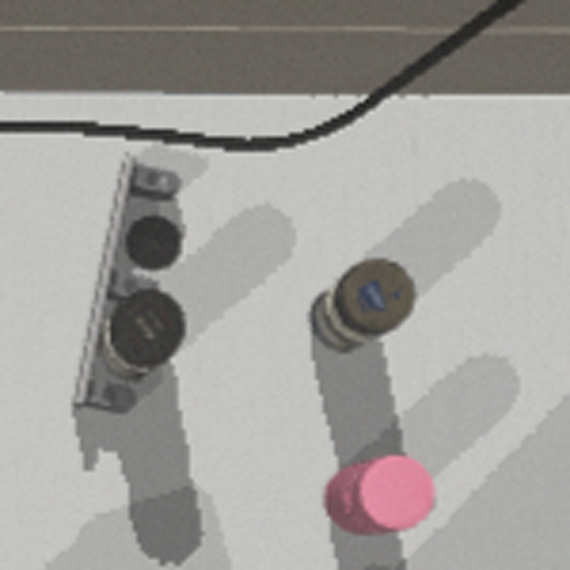

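View pics/a_scene.png

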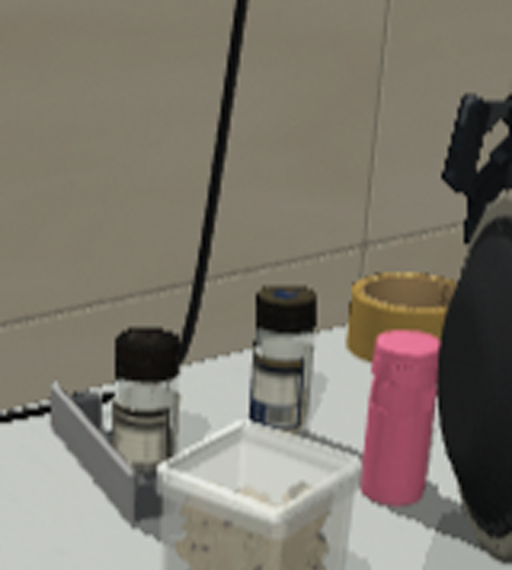

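Run:
```python
import pickle,cv2,numpy as np
from h import *
d=pickle.load(open("d_a.pkl","rb"))
for n in d:
    g=d[n]; print(n,proj(g,[.412,-.162,.114]),proj(g,[.412+.0265,-.162+.05,.127]))
cv2.imwrite("pics/a_f.png",cv2.resize(d["scene"]["image"][50:220,400:640],None,fx=3.3,fy=3.3,interpolation=cv2.INTER_CUBIC))
cv2.imwrite("pics/a_t.png",cv2.resize(d["top"]["image"][200:400,360:600],None,fx=3,fy=3,interpolation=cv2.INTER_CUBIC))
```

```text
top [509.59230085 243.33697174] [486.46735113 229.44457039]
scene [469.47924214 144.01108835] [444.35956879 138.88092581]
```

View pics/a_f.png

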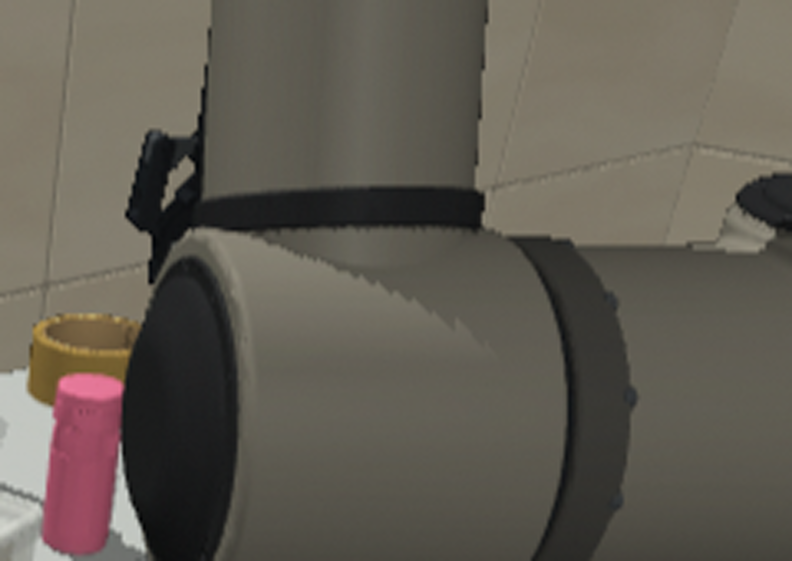

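View pics/a_t.png

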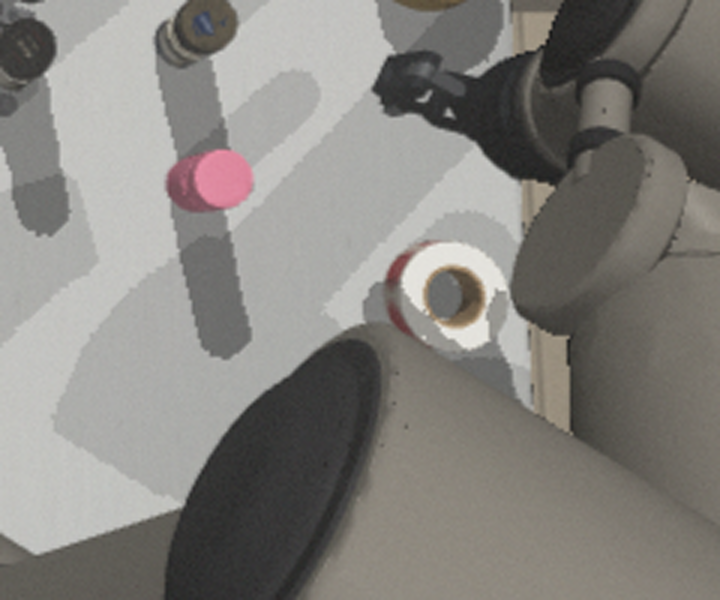

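```bash
cat >> h.py <<'E'
import cv2
def tri(g1,p1,g2,p2):
    P=[np.array(g["intrinsics"])@np.c_[g["R"],g["t"]] for g in(g1,g2)]
    X=cv2.triangulatePoints(P[0],P[1],np.float64(p1),np.float64(p2)).ravel();X=X[:3]/X[3]
    return X,proj(g1,X)-p1,proj(g2,X)-p2
def tool(X,pos,yaw):  # into tool-ish frame: along jaw fwd (yaw+180), lateral, z above TCP
    a=np.radians(yaw+180);d=np.array(X)-pos
    return np.round([d[0]*np.cos(a)+d[1]*np.sin(a),-d[0]*np.sin(a)+d[1]*np.cos(a),d[2]],4)
E
python3 - <<'E'
import pickle
from h import *
d=pickle.load(open("d_a.pkl","rb"))
pos=np.array([.4118,-.1622,.1141])
for s,t in(((439.4,115),(485,230)),((446,134),(489,236)),((447,90),(494,217))):
    X,e1,e2=tri(d["scene"],s,d["top"],t);print(X,e1,e2,tool(X,pos,-117.1))
E
```

```text
[ 0.43330145 -0.0876802   0.18376091] [ 1.76212979 -0.09315862] [-1.12712252 -1.06828179] [0.0761 0.0148 0.0697]
[ 0.42663953 -0.1086744   0.14182168] [ 2.28241176 -0.13558583] [-1.42421647 -1.37394366] [0.0544 0.0112 0.0277]
[ 0.44489946 -0.09555526  0.23086561] [-4.27410393  0.12444314] [2.80781005 2.75299221] [0.0744 0.0009 0.1168]
```

>>> {"fn": "move_arm", "kwargs": {"rows": [{"grip": 8.5,"dp": [1,0,3],"spin": 0},{"grip": 8.5,"dp": [3,2,5],"spin": 0},{"grip": 8.5,"dp": [6,4,6],"spin": 0},{"grip": 8.5,"dp": [9,6,6],"spin": 0},{"grip": 8.5,"dp": [10,8,6],"spin": 0},{"grip": 8.5,"dp": [10,8,6],"spin": 0}]}}

```text
time_s: 1.87
eef_pos: [0.5138, -0.0795, 0.1748]
eef_rot: [-179.8, 0.1, -117.0]
force: [-0.7, 0.2, -0.1]
grip_width: 0.085
```

```bash
python3 look.py b top scene
python3 - <<'E'
import pickle,cv2
d=pickle.load(open("d_b.pkl","rb"))
cv2.imwrite("pics/b_f.png",cv2.resize(d["scene"]["image"][20:220,330:530],None,fx=3,fy=3,interpolation=cv2.INTER_CUBIC))
cv2.imwrite("pics/b_t.png",cv2.resize(d["top"]["image"][120:320,360:600],None,fx=3,fy=3,interpolation=cv2.INTER_CUBIC))
E
```

```text
1.9667 [ 0.51154371 -0.08155774  0.17405638] [-1.79905633e+02 -9.15205646e-03 -1.17042489e+02] [-0.31807573 -0.2952156  -0.1183119 ] 0.08523069860482968
```

View pics/b_f.png

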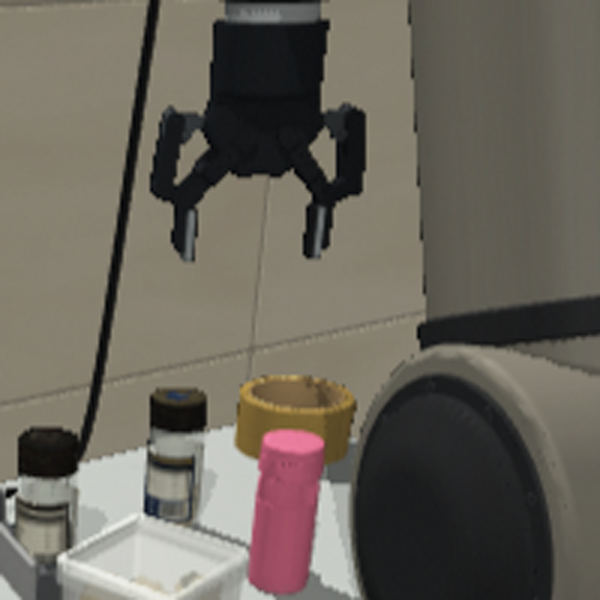

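View pics/b_t.png

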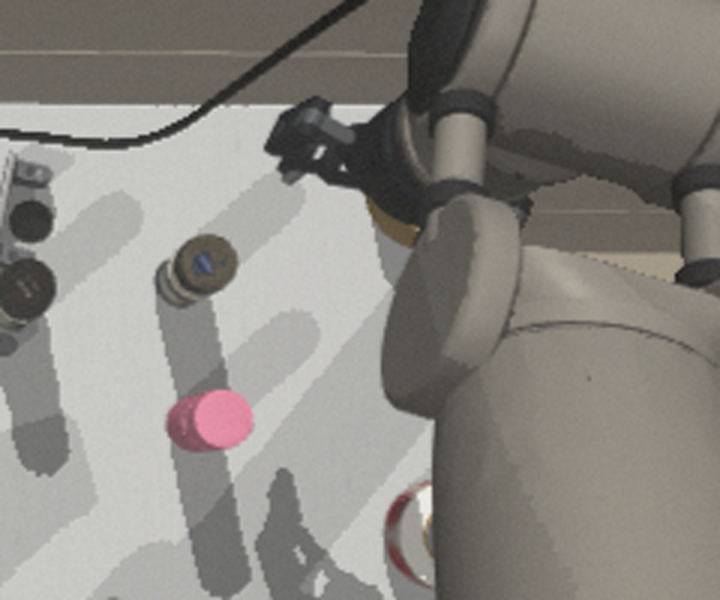

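Run:
```python
import pickle
from h import *
from station import telemetry
d=pickle.load(open("d_b.pkl","rb"))
for u in(300,366,500): print(ray(d["top"],u,154.5,0))
print("cable",ray(d["top"],366,165,0), telemetry.sense()["qpos"])
g=d["scene"];print("cam",-np.array(g["R"]).T@g["t"])
```

```text
[0.62471346 0.27163931 0.        ]
[0.62575045 0.11752037 0.        ]
[ 0.62784749 -0.19414535  0.        ]
cable [0.60063409 0.11764164 0.        ] [-1.75250573e+01  2.19203605e+01  9.35007132e+01 -2.72905224e-02
  6.44873740e+01  9.95291590e+01]
cam [-0.18265534  0.56966523  0.41757988]
```

Run:
```python
import pickle,cv2
d=pickle.load(open("d_b.pkl","rb"))
cv2.imwrite("pics/b_top_full.png",d["top"]["image"])
```

```text
(no output)
```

View pics/b_top_full.png

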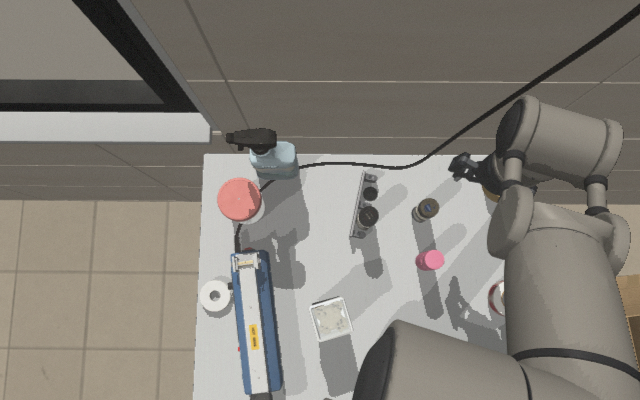

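>>> {"fn": "move_arm", "kwargs": {"rows": [{"grip": 2.4,"dp": [0,0,0],"spin": 7},{"grip": 2.4,"dp": [0,0,0],"spin": 14},{"grip": 2.4,"dp": [0,0,0],"spin": 21},{"grip": 2.4,"dp": [0,0,0],"spin": 28},{"grip": 2.4,"dp": [0,0,0],"spin": 35},{"grip": 2.4,"dp": [0,0,0],"spin": 42},{"grip": 2.4,"dp": [0,0,0],"spin": 49},{"grip": 2.4,"dp": [0,0,0],"spin": 56}]}}

```text
time_s: 2.63
eef_pos: [0.5106, -0.0829, 0.1738]
eef_rot: [-180.0, -0.1, -60.9]
force: [-0.7, 0.1, 0.1]
grip_width: 0.0235
```

>>> {"fn": "move_arm", "kwargs": {"rows": [{"grip": 2.4,"dp": [0,0,0],"spin": 7},{"grip": 2.4,"dp": [0,0,0],"spin": 14},{"grip": 2.4,"dp": [0,0,0],"spin": 21},{"grip": 2.4,"dp": [0,0,0],"spin": 28},{"grip": 2.4,"dp": [0,0,0],"spin": 32},{"grip": 2.4,"dp": [0,0,0],"spin": 32}]}}

```text
time_s: 3.13
eef_pos: [0.5106, -0.0828, 0.1738]
eef_rot: [180.0, -0.1, -29.1]
force: [0.9, 0.1, -0.1]
grip_width: 0.0241
```

```bash
python3 look.py c top scene
python3 - <<'E'
import pickle,cv2
d=pickle.load(open("d_c.pkl","rb"))
cv2.imwrite("pics/c_f.png",cv2.resize(d["scene"]["image"][0:180,350:500],None,fx=3.3,fy=3.3,interpolation=cv2.INTER_CUBIC))
E
```

```text
3.2333 [ 0.51079881 -0.08230674  0.1735959 ] [ 1.79994899e+02 -4.38303321e-02 -2.93187199e+01] [ 0.56857945 -0.11195148  0.0701069 ] 0.024106813983669796
```

View pics/c_f.png

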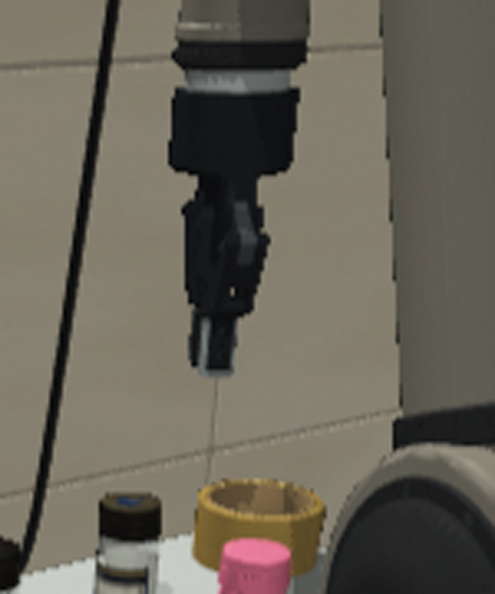

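>>> {"fn": "move_arm", "kwargs": {"rows": [{"grip": 1.6,"dp": [-3,0.5,-1],"spin": 0},{"grip": 1.6,"dp": [-6,0.5,-3],"spin": 0},{"grip": 1.6,"dp": [-6,0.5,-6.5],"spin": 0},{"grip": 1.6,"dp": [-6,0.5,-10],"spin": 0},{"grip": 1.6,"dp": [-6,0.5,-13],"spin": 0},{"grip": 1.6,"dp": [-6,0.5,-15.5],"spin": 0},{"grip": 1.6,"dp": [-6,0.5,-16.5],"spin": 0},{"grip": 1.6,"dp": [-6,0.5,-16.5],"spin": 0}]}}

```text
time_s: 3.9
eef_pos: [0.4495, -0.0761, 0.0061]
eef_rot: [179.9, 0.3, -29.2]
force: [-0.2, 0.4, 1.2]
grip_width: 0.0158
```

```bash
python3 look.py e top scene
```

```text
4.0 [ 0.45121449 -0.07652393  0.00835257] [ 1.79994929e+02  7.21459499e-04 -2.91810504e+01] [-0.80922541  1.13792071 -0.44291324] 0.015874628048237794
```

View pics/e_scene.png

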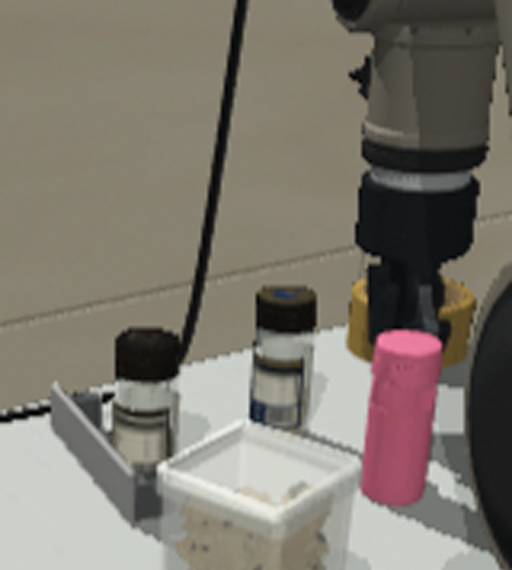

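View pics/e_top.png

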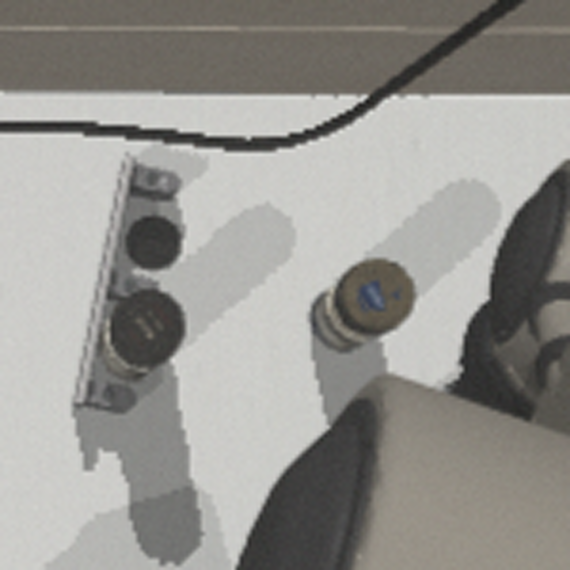

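>>> {"fn": "move_arm", "kwargs": {"rows": [{"grip": 1.6,"dp": [-0.2,0.5,0],"spin": 0},{"grip": 1.6,"dp": [0.1,1.1,0],"spin": 0},{"grip": 1.6,"dp": [0.35,1.6,0],"spin": 0},{"grip": 1.6,"dp": [0.6,2.0,0],"spin": 0},{"grip": 1.6,"dp": [0.8,2.4,0],"spin": 0},{"grip": 1.6,"dp": [1.0,2.7,0],"spin": 0},{"grip": 1.6,"dp": [1.15,3.0,0],"spin": 0},{"grip": 1.6,"dp": [1.15,3.0,0],"spin": 0}]}}

```text
time_s: 4.67
eef_pos: [0.463, -0.0455, 0.0081]
eef_rot: [-180.0, -0.0, -29.0]
force: [-0.5, 0.6, 0.5]
grip_width: 0.0162
```

```bash
python3 look.py f top scene
```

```text
4.7667 [ 0.46261621 -0.04595294  0.00801376] [ 1.79993358e+02  6.91688370e-03 -2.90513666e+01] [0.68099559 0.62495876 0.30216731] 0.015804872530411945
```

View pics/f_scene.png

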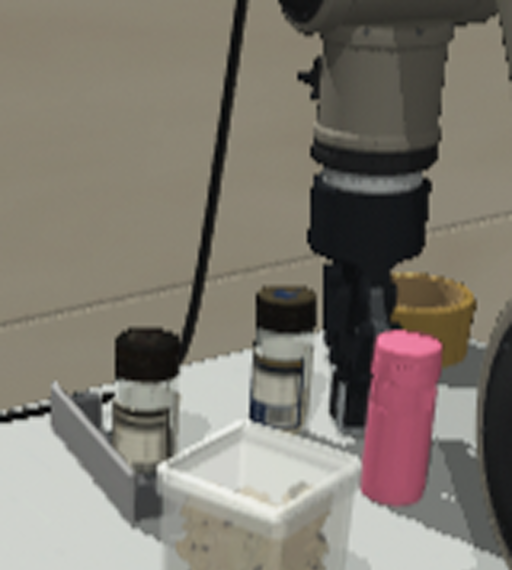

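View pics/f_top.png

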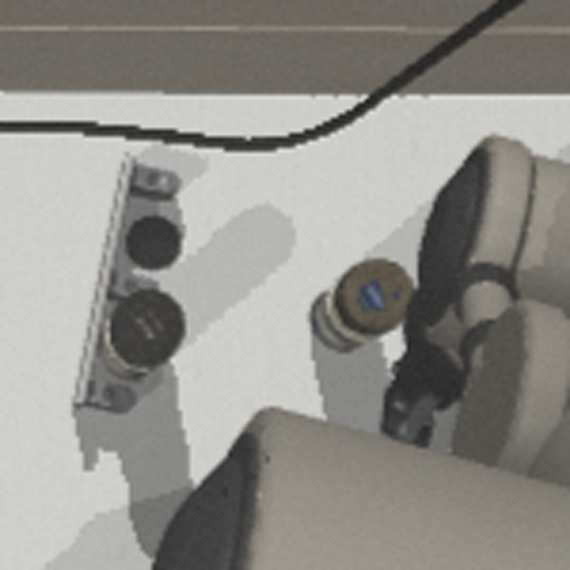

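>>> {"fn": "move_arm", "kwargs": {"rows": [{"grip": 1.6,"dp": [0.2,0.4,0],"spin": 0},{"grip": 1.6,"dp": [0.4,0.75,0],"spin": 0},{"grip": 1.6,"dp": [0.6,1.05,0],"spin": 0},{"grip": 1.6,"dp": [0.75,1.3,0],"spin": 0},{"grip": 1.6,"dp": [0.85,1.5,0],"spin": 0},{"grip": 1.6,"dp": [0.95,1.7,0],"spin": 0},{"grip": 1.6,"dp": [1.05,1.9,0],"spin": 0},{"grip": 1.6,"dp": [1.15,2.1,0],"spin": 0}]}}

```text
time_s: 5.43
eef_pos: [0.4742, -0.025, 0.0081]
eef_rot: [180.0, -0.0, -29.1]
force: [-0.3, -0.9, 0.1]
grip_width: 0.0161
```

```bash
python3 look.py g top scene
```

```text
5.5333 [ 0.47428744 -0.02488817  0.00811036] [-1.79997132e+02 -1.22609415e-02 -2.90634344e+01] [-0.37243527 -0.67558513  0.22006736] 0.01588476499043256
```

View pics/g_scene.png

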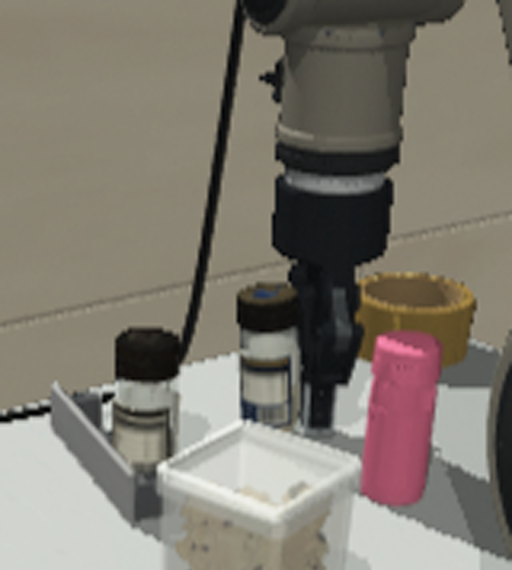

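View pics/g_top.png

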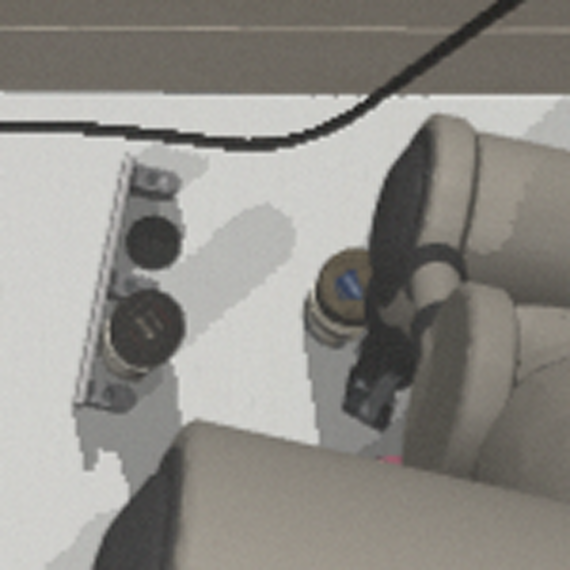

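>>> {"fn": "move_arm", "kwargs": {"rows": [{"grip": 1.6,"dp": [-0.15,-0.25,0],"spin": 0},{"grip": 1.6,"dp": [-0.35,-0.6,0],"spin": 0},{"grip": 1.2,"dp": [-0.6,-1.1,0.2],"spin": 0},{"grip": 0.8,"dp": [-0.7,-1.25,0.7],"spin": 0},{"grip": 0.8,"dp": [-0.55,-1.0,0.7],"spin": 0},{"grip": 0.8,"dp": [-0.4,-0.75,0.7],"spin": 0},{"grip": 0.8,"dp": [-0.25,-0.45,0.7],"spin": 0},{"grip": 0.8,"dp": [-0.15,-0.25,0.7],"spin": 0}]}}

```text
time_s: 6.2
eef_pos: [0.473, -0.0272, 0.0152]
eef_rot: [-180.0, -0.0, -29.1]
force: [-0.7, -1.1, -0.1]
grip_width: 0.008
```

>>> {"fn": "move_arm", "kwargs": {"rows": [{"grip": 0.8,"dp": [0.1,0.15,0],"spin": 0},{"grip": 0.8,"dp": [0.2,0.35,0],"spin": 0},{"grip": 0.8,"dp": [0.25,0.45,0],"spin": 0},{"grip": 0.8,"dp": [0.35,0.6,0],"spin": 0},{"grip": 0.8,"dp": [0.4,0.7,0],"spin": 0}]}}

```text
time_s: 6.62
eef_pos: [0.4767, -0.0204, 0.015]
eef_rot: [180.0, -0.0, -29.1]
force: [-0.3, -1.6, 0.7]
grip_width: 0.0079
```

```bash
python3 look.py i top scene
```

```text
6.7167 [ 0.47667466 -0.02043915  0.01503249] [ 1.79999989e+02  3.66183321e-04 -2.90662897e+01] [-0.61692922 -0.67918776 -0.30537024] 0.007867645557240219
```

View pics/i_scene.png

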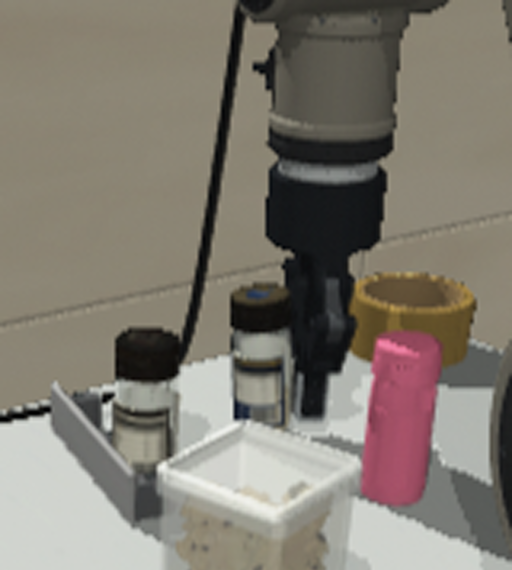

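View pics/i_top.png

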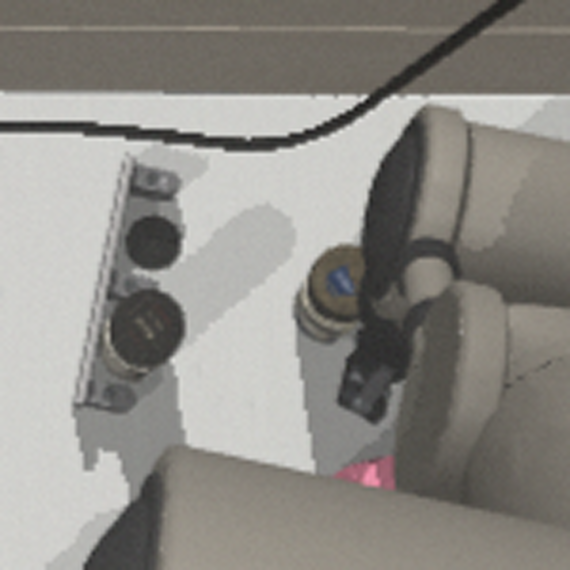

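>>> {"fn": "move_arm", "kwargs": {"rows": [{"grip": 0.8,"dp": [0.1,0.2,0],"spin": 0},{"grip": 0.8,"dp": [0.25,0.4,0],"spin": 0},{"grip": 0.8,"dp": [0.35,0.65,0],"spin": 0},{"grip": 0.8,"dp": [0.5,0.85,0],"spin": 0},{"grip": 0.8,"dp": [0.6,1.1,0],"spin": 0},{"grip": 0.8,"dp": [0.75,1.3,0],"spin": 0},{"grip": 0.8,"dp": [0.85,1.55,0],"spin": 0},{"grip": 0.8,"dp": [0.95,1.75,0],"spin": 0}]}}

```text
time_s: 7.38
eef_pos: [0.4863, -0.0028, 0.0151]
eef_rot: [-180.0, -0.0, -29.1]
force: [-1.1, -1.6, 1.1]
grip_width: 0.0082
```

```bash
python3 look.py j top scene
```

```text
7.4833 [ 0.48632431 -0.00275825  0.01508666] [-1.79993989e+02 -1.28121407e-02 -2.90520045e+01] [ 0.64410235  0.21306277 -0.3649187 ] 0.007974370991279628
```

View pics/j_scene.png

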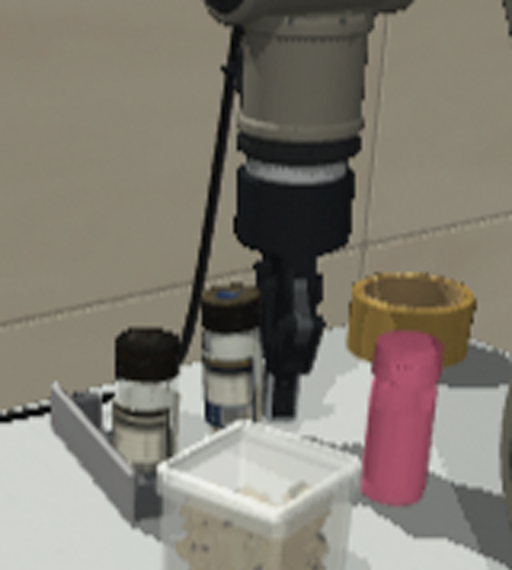

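View pics/j_top.png

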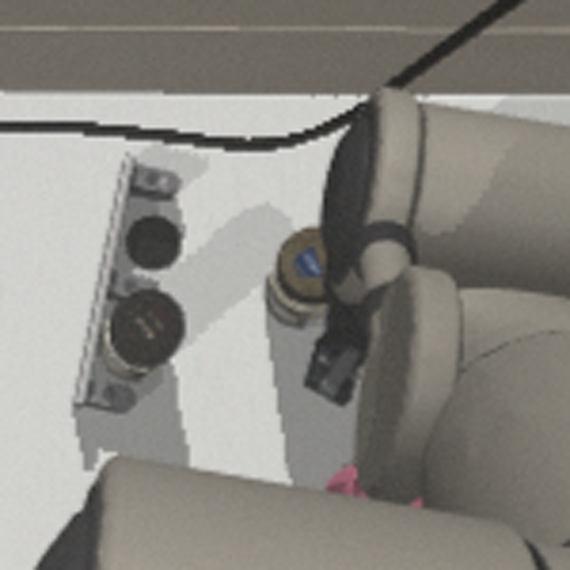

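>>> {"fn": "move_arm", "kwargs": {"rows": [{"grip": 0.8,"dp": [0.1,0.2,0],"spin": 0},{"grip": 0.8,"dp": [0.25,0.45,0],"spin": 0},{"grip": 0.8,"dp": [0.4,0.7,0],"spin": 0},{"grip": 0.8,"dp": [0.55,0.95,0],"spin": 0},{"grip": 0.8,"dp": [0.7,1.2,0],"spin": 0},{"grip": 0.8,"dp": [0.85,1.45,0],"spin": 0},{"grip": 0.8,"dp": [1.0,1.7,0],"spin": 0},{"grip": 0.8,"dp": [1.15,1.95,0],"spin": 0}]}}

```text
time_s: 8.15
eef_pos: [0.4978, 0.0167, 0.0151]
eef_rot: [180.0, -0.0, -29.1]
force: [-0.1, -0.5, 0.4]
grip_width: 0.008
```

>>> {"fn": "move_arm", "kwargs": {"rows": [{"grip": 0.8,"dp": [0.15,0.25,0],"spin": 0},{"grip": 0.8,"dp": [0.3,0.5,0],"spin": 0},{"grip": 0.8,"dp": [0.45,0.75,0],"spin": 0},{"grip": 0.8,"dp": [0.6,1.0,0],"spin": 0},{"grip": 0.8,"dp": [0.75,1.25,0],"spin": 0},{"grip": 0.8,"dp": [0.9,1.5,0],"spin": 0},{"grip": 0.8,"dp": [1.0,1.7,0],"spin": 0},{"grip": 0.8,"dp": [1.05,1.8,0],"spin": 0}]}}

```text
time_s: 8.82
eef_pos: [0.5083, 0.0347, 0.0151]
eef_rot: [-180.0, -0.0, -29.1]
force: [-0.8, -0.9, 0.6]
grip_width: 0.0085
```

```bash
python3 look.py k top scene
```

```text
8.9167 [0.50822468 0.03462044 0.01505695] [-1.79994580e+02 -7.32793536e-03 -2.90644925e+01] [ 0.34078941 -0.35528048  0.1740252 ] 0.007708967531065915
```

View pics/k_scene.png

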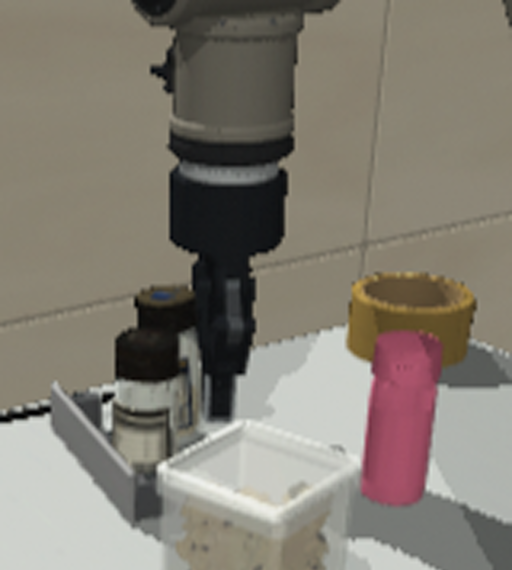

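View pics/k_top.png

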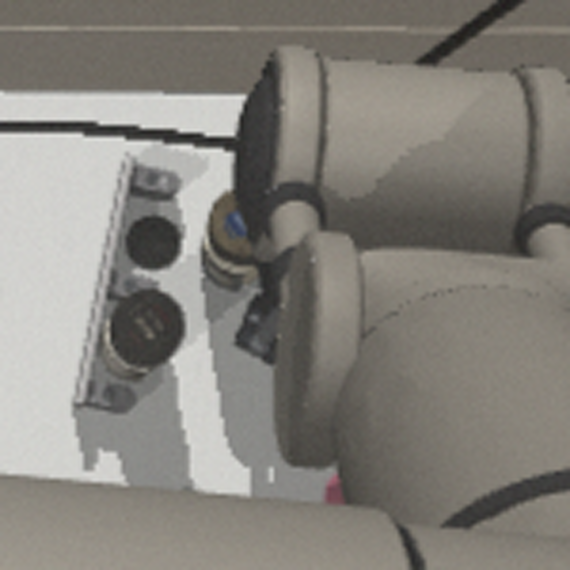

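>>> {"fn": "move_arm", "kwargs": {"rows": [{"grip": 0.8,"dp": [-0.1,-0.15,0],"spin": 0},{"grip": 0.8,"dp": [-0.25,-0.4,0],"spin": 0},{"grip": 0.8,"dp": [-0.4,-0.75,0],"spin": 0},{"grip": 0.8,"dp": [-0.2,-1.3,0],"spin": 4},{"grip": 0.8,"dp": [0.2,-1.6,0],"spin": 10},{"grip": 0.8,"dp": [0.55,-1.5,0],"spin": 16},{"grip": 0.8,"dp": [0.65,-1.35,0],"spin": 17.5},{"grip": 0.8,"dp": [0.65,-1.35,0],"spin": 17.5}]}}

```text
time_s: 9.58
eef_pos: [0.5147, 0.0208, 0.0151]
eef_rot: [-180.0, -0.0, -11.7]
force: [-0.6, -0.3, 0.6]
grip_width: 0.0081
```

```bash
python3 look.py l top scene
```

```text
9.6833 [0.51433776 0.02088116 0.01501928] [ 1.79997580e+02  1.61102441e-02 -1.17265502e+01] [ 0.27046476  0.07648197 -0.0466419 ] 0.00821966357347488
```

View pics/l_scene.png

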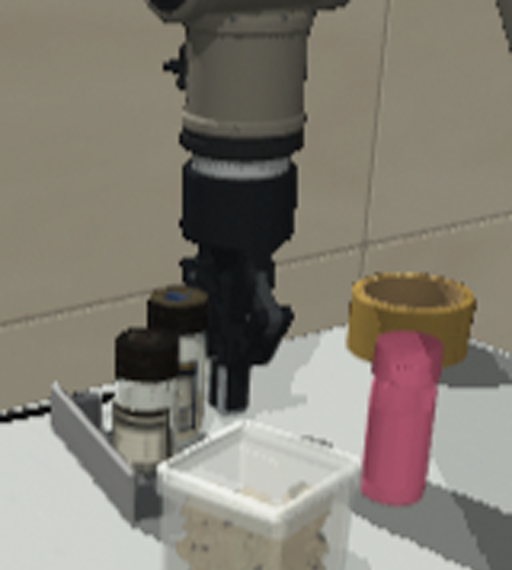

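View pics/l_top.png

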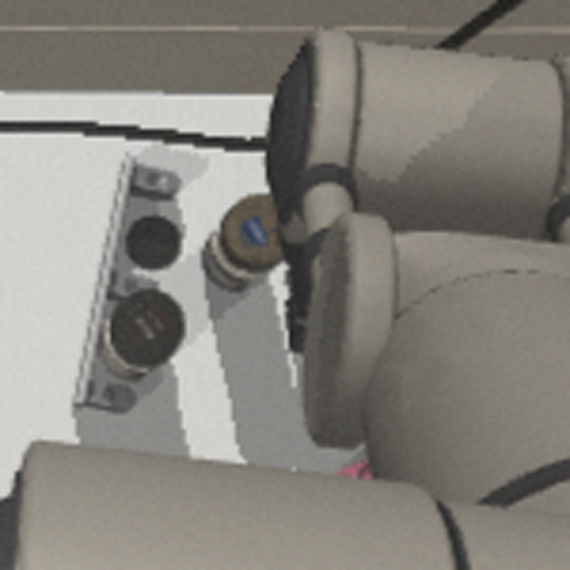

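Run:
```python
import pickle
from h import *
g=pickle.load(open("d_l.pkl","rb"))["top"]
f=lambda x,y,z:ray(g,330+(x+.5)/3.8-.5,130+(y+.5)/3.8-.5,z)
j=f(260,234.5,.105);j0=f(374.5,297,.105);pad=f(153.5,241.5,.001)
print(j,j0,pad)
d=np.array([.1995,.98]);n=np.array([.98,-.1995])
for q in(j[:2],j[:2]+[.0017,-.0015],[.514338,.02088]): print((q-pad[:2])@d,(q-pad[:2])@n)
```

```text
[0.51909217 0.06064591 0.105     ] [ 0.4849452  -0.00113229  0.105     ] [0.5338975  0.10878294 0.001     ]
-0.05012794551876326 -0.00490588779379951
-0.05125879551876326 -0.0029406377937994757
-0.09004699618455919 -0.001631671733530293
```

>>> {"fn": "move_arm", "kwargs": {"rows": [{"grip": 0.8,"dp": [0.05,0.4,0],"spin": 0},{"grip": 0.8,"dp": [0.1,0.75,0],"spin": 0},{"grip": 0.8,"dp": [0.14,1.0,0],"spin": 0},{"grip": 0.8,"dp": [0.2,1.2,0],"spin": 0},{"grip": 0.8,"dp": [0.27,1.5,0],"spin": 0},{"grip": 0.8,"dp": [0.35,1.8,0],"spin": 0},{"grip": 0.8,"dp": [0.43,2.1,0],"spin": 0},{"grip": 0.8,"dp": [0.5,2.4,0],"spin": 0}]}}

```text
time_s: 10.35
eef_pos: [0.5197, 0.0452, 0.0151]
eef_rot: [180.0, -0.0, -11.6]
force: [-0.4, -0.5, 0.1]
grip_width: 0.0077
```

```bash
python3 look.py m top scene
```

```text
10.45 [0.5197493  0.0454198  0.01506667] [-1.79993804e+02 -9.36030152e-03 -1.15491273e+01] [-0.1248921   0.05632754  0.10816676] 0.007953358684604808
```

View pics/m_scene.png

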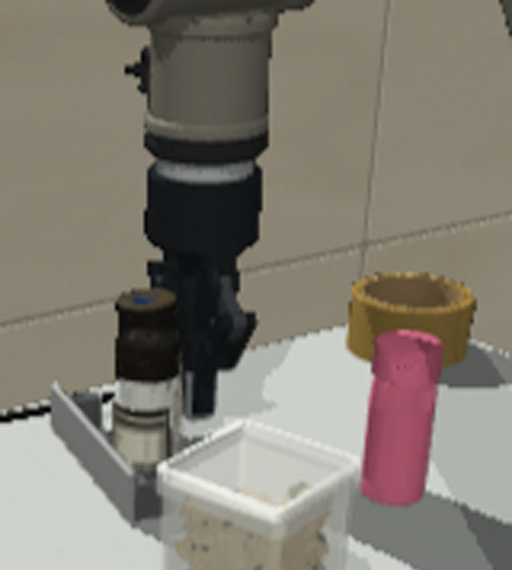

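View pics/m_top.png

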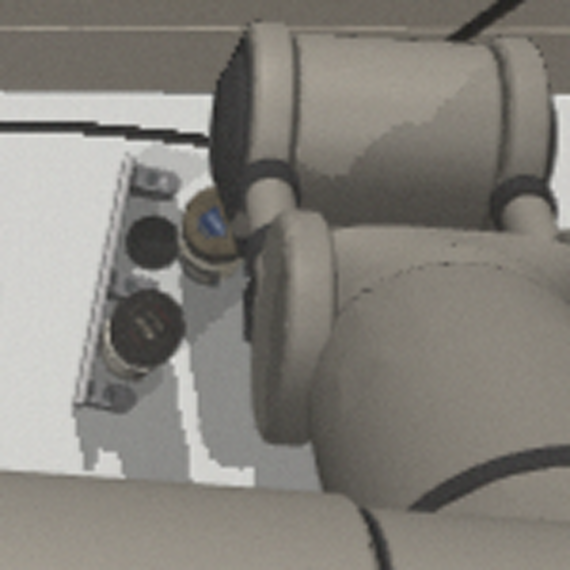

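>>> {"fn": "move_arm", "kwargs": {"rows": [{"grip": 0.8,"dp": [0.07,0.25,0],"spin": 0},{"grip": 0.8,"dp": [0.13,0.5,0],"spin": 0},{"grip": 0.8,"dp": [0.19,0.75,0],"spin": 0},{"grip": 0.8,"dp": [0.25,1.0,0],"spin": 0},{"grip": 0.8,"dp": [0.31,1.25,0],"spin": 0},{"grip": 0.8,"dp": [0.37,1.5,0],"spin": 0},{"grip": 0.8,"dp": [0.43,1.75,0],"spin": 0},{"grip": 0.8,"dp": [0.48,2.0,0],"spin": 0}]}}

```text
time_s: 11.12
eef_pos: [0.5245, 0.0652, 0.0151]
eef_rot: [180.0, -0.0, -11.6]
force: [-0.4, -1.6, -0.2]
grip_width: 0.0082
```

```bash
python3 look.py n top scene
```

```text
11.2167 [0.52452329 0.0653494  0.01508342] [-1.79992378e+02 -1.10672279e-02 -1.15530287e+01] [-0.52332656 -0.41299149 -0.79676669] 0.00790097332425061
```

View pics/n_scene.png

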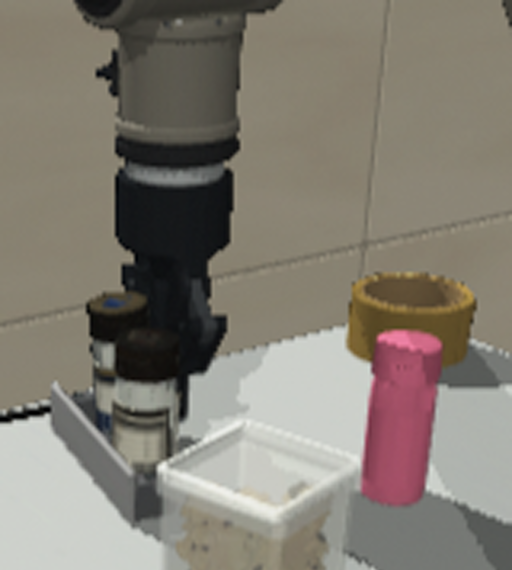

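View pics/n_top.png

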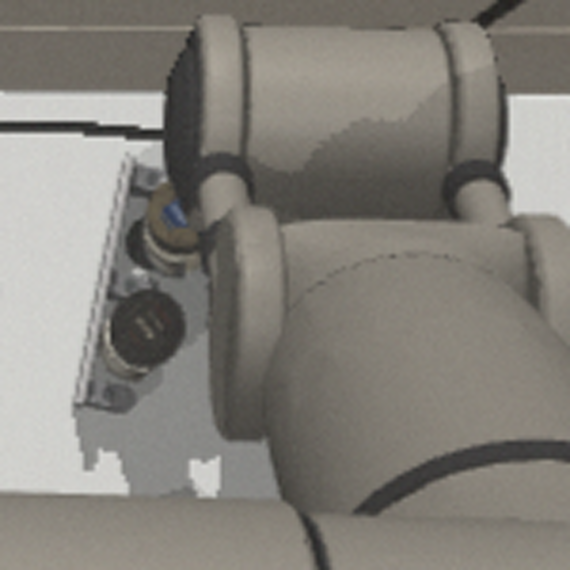

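>>> {"fn": "move_arm", "kwargs": {"rows": [{"grip": 0.8,"dp": [0.06,0.2,0],"spin": 0},{"grip": 0.8,"dp": [0.1,0.4,0],"spin": 0},{"grip": 0.8,"dp": [0.15,0.6,0],"spin": 0},{"grip": 0.8,"dp": [0.2,0.8,0],"spin": 0},{"grip": 0.8,"dp": [0.24,1.0,0],"spin": 0},{"grip": 0.8,"dp": [0.28,1.15,0],"spin": 0},{"grip": 0.8,"dp": [0.31,1.3,0],"spin": 0},{"grip": 0.8,"dp": [0.33,1.4,0],"spin": 0}]}}

```text
time_s: 11.88
eef_pos: [0.5278, 0.0791, 0.0151]
eef_rot: [180.0, -0.0, -11.6]
force: [-0.4, -1.4, 0.7]
grip_width: 0.008
```

```bash
python3 look.py o top scene
```

```text
11.9833 [0.52775898 0.07898285 0.01507994] [ 1.79993993e+02 -4.78931593e-03 -1.15613873e+01] [-0.97869255 -1.02780608  0.06146279] 0.007886289609610866
```

View pics/o_scene.png

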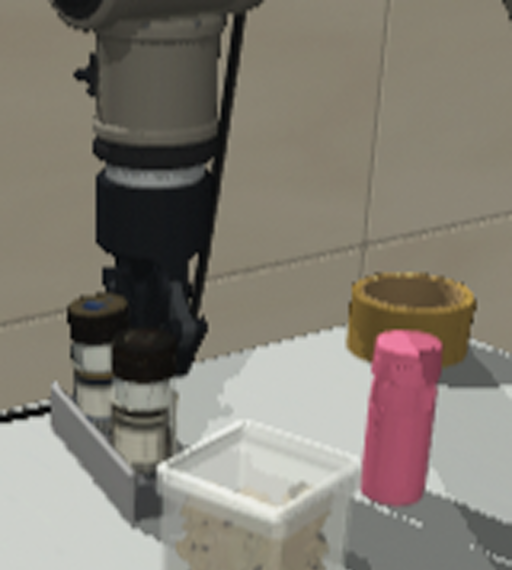

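View pics/o_top.png

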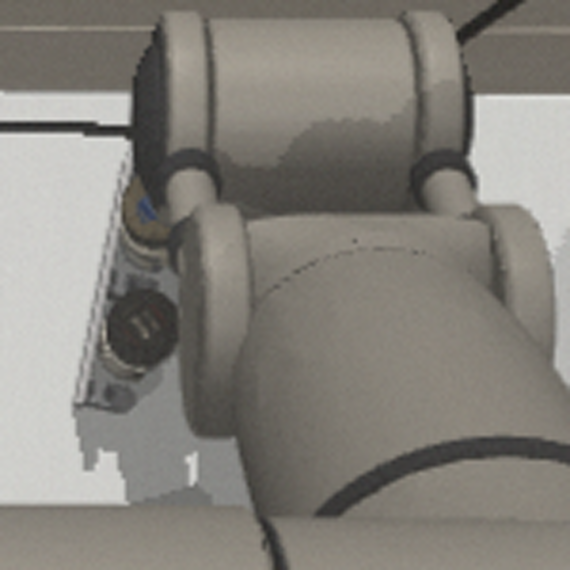

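>>> {"fn": "move_arm", "kwargs": {"rows": [{"grip": 0.8,"dp": [-0.04,-0.15,0],"spin": 0},{"grip": 0.8,"dp": [-0.08,-0.4,0],"spin": 0},{"grip": 0.8,"dp": [-0.16,-0.8,0],"spin": 0},{"grip": 0.6,"dp": [-0.2,-1.3,0],"spin": 0},{"grip": 0.6,"dp": [-0.1,-1.6,0.4],"spin": 4},{"grip": 0.6,"dp": [0.0,-1.6,0.8],"spin": 8},{"grip": 0.6,"dp": [0.0,-1.6,0.8],"spin": 8}]}}

```text
time_s: 12.57
eef_pos: [0.5284, 0.0622, 0.0237]
eef_rot: [-180.0, -0.1, -3.5]
force: [0.8, -0.1, -0.2]
grip_width: 0.006
```

```bash
python3 look.py p top scene
```

```text
12.6667 [0.52779707 0.06256829 0.0231313 ] [-1.79998261e+02 -2.37789586e-02 -3.72380207e+00] [0.1722016  0.45059981 0.24885843] 0.005800124172968726
```

View pics/p_scene.png

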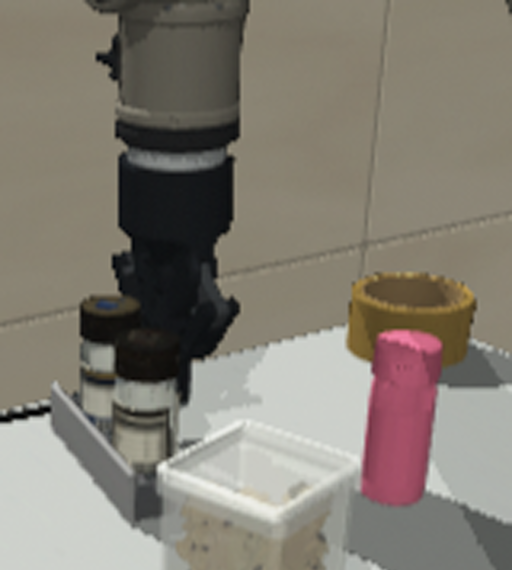

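View pics/p_top.png

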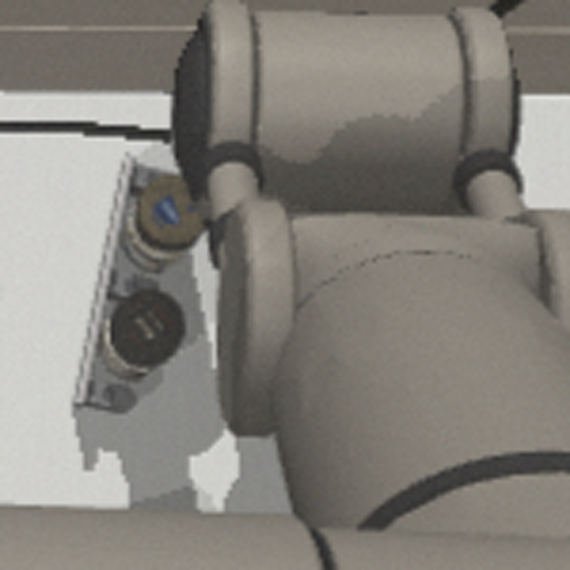

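```bash
python3 - <<'E'
import pickle
from h import *
g=pickle.load(open("d_p.pkl","rb"))["top"]
f=lambda x,y,z:ray(g,330+(x+.5)/3.8-.5,130+(y+.5)/3.8-.5,z)
j=f(170.5,213,.105);pk=f(147,328,.105);pad=f(153.5,241.5,.001)
d=np.array([.1995,.98]);n=np.array([.98,-.1995])
for nm,q in(("jar",j[:2]),("parked",pk[:2]),("tool",np.array([.5278,.0626]))): print(nm,(q-pad[:2])@d,(q-pad[:2])@n)
E
python3 - <<'E'
import pickle,cv2
g=pickle.load(open("d_p.pkl","rb"))["top"]
cv2.imwrite("pics/p_z.png",cv2.resize(g["image"][165:245,345:400],None,fx=7,fy=7,interpolation=cv2.INTER_CUBIC))
E
```

```text
jar 0.00010229102380325733 -0.0032585262174221526
parked 0.0003495952176944018 -0.06842875501965852
tool -0.04647572718455916 0.003237948266469789
```

View pics/p_z.png

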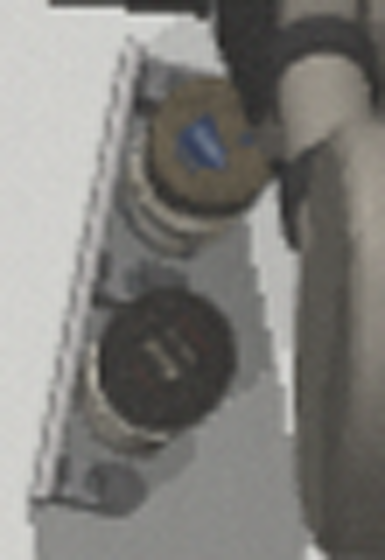

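>>> {"fn": "move_arm", "kwargs": {"rows": [{"grip": 0.6,"dp": [0.1,0.5,0],"spin": 0},{"grip": 0.6,"dp": [0.2,0.95,0],"spin": 0},{"grip": 0.6,"dp": [0.26,1.3,0],"spin": 0},{"grip": 0.6,"dp": [0.3,1.5,0],"spin": 0},{"grip": 0.6,"dp": [0.34,1.65,0],"spin": 0},{"grip": 0.6,"dp": [0.36,1.8,0],"spin": 0},{"grip": 0.6,"dp": [0.38,1.9,0],"spin": 0},{"grip": 0.6,"dp": [0.38,1.9,0],"spin": 0}]}}

```text
time_s: 13.33
eef_pos: [0.5315, 0.0798, 0.0232]
eef_rot: [179.8, 0.0, -3.5]
force: [-1.5, -11.8, 2.1]
grip_width: 0.006
```

```bash
python3 look.py q top scene
```

```text
13.4333 [0.53150512 0.07982512 0.02321342] [ 1.79828651e+02  1.25680679e-02 -3.55749190e+00] [ -1.94249032 -12.53725926   2.59915924] 0.005789176027105282
```

View pics/q_scene.png

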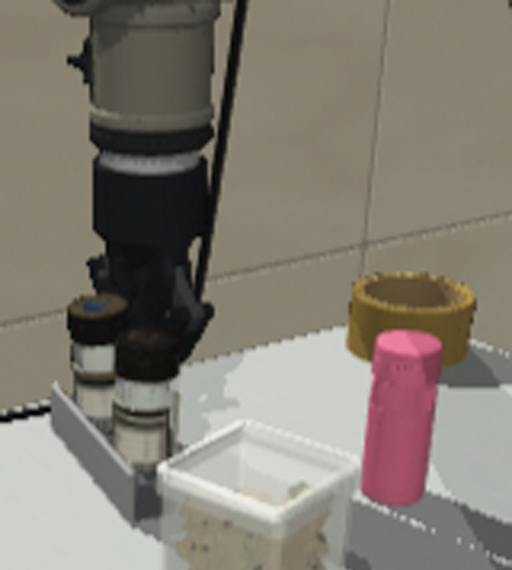

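View pics/q_top.png

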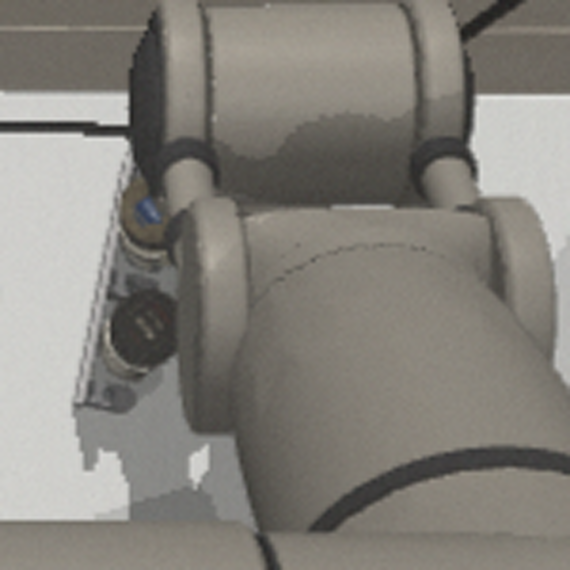

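>>> {"fn": "move_arm", "kwargs": {"rows": [{"grip": 0.6,"dp": [-0.02,-0.1,0],"spin": 0},{"grip": 0.6,"dp": [-0.05,-0.25,0],"spin": 0},{"grip": 0.6,"dp": [-0.1,-0.5,0],"spin": 0},{"grip": 0.6,"dp": [-0.2,-1.0,0],"spin": 0},{"grip": 0.6,"dp": [-0.5,-2.5,0],"spin": 0},{"grip": 0.6,"dp": [-1.2,-5.5,1],"spin": 0},{"grip": 0.6,"dp": [-2,-9,2],"spin": 0},{"grip": 0.6,"dp": [-2.5,-12,4],"spin": 0}]}}

```text
time_s: 14.1
eef_pos: [0.5044, -0.039, 0.0619]
eef_rot: [-180.0, 0.2, -3.5]
force: [0.3, 1.0, -0.1]
grip_width: 0.006
```

```bash
python3 look.py r top scene
python3 - <<'E'
import pickle,cv2
g=pickle.load(open("d_r.pkl","rb"))["top"]
cv2.imwrite("pics/r_z.png",cv2.resize(g["image"][165:245,345:400],None,fx=7,fy=7,interpolation=cv2.INTER_CUBIC))
E
```

```text
14.2 [ 0.50762932 -0.04197127  0.06545342] [179.91968273  -0.26731399  -3.79846349] [ 0.23894567  0.9153243  -0.77844023] 0.005756796124261759
```

View pics/r_scene.png

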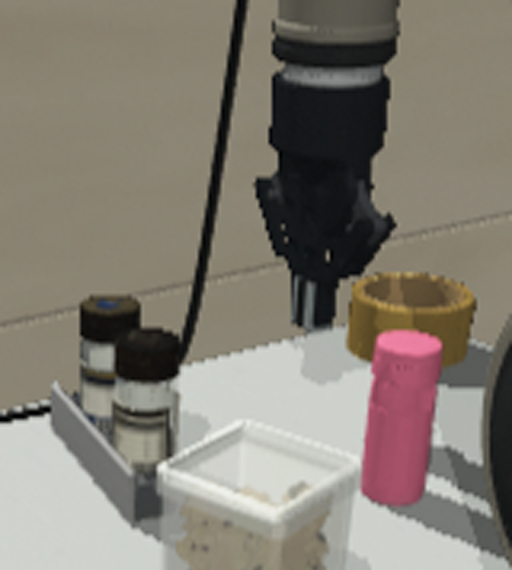

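View pics/r_z.png

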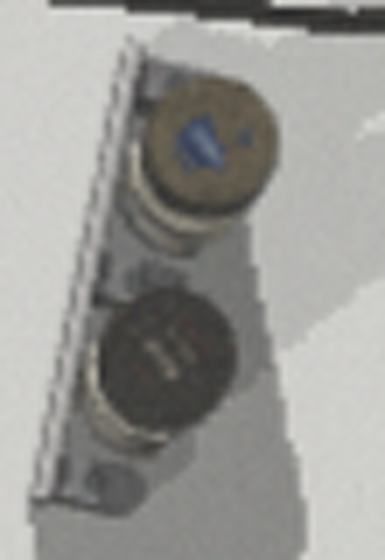

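Run:
```python
import pickle
from h import *
for tag in("0","_r"):
    d=pickle.load(open(f"d{tag}.pkl","rb"));g=d["top"]
    im=cv2.cvtColor(g["image"],cv2.COLOR_BGR2HSV);
f=lambda x,y,z:ray(g,345+(x+.5)/7-.5,165+(y+.5)/7-.5,z)
dd=np.array([.1995,.98]);n=np.array([.98,-.1995])
pad=np.array([.5336,.1088])
for nm,q in(("jar",f(210,145,.105)),("parked",f(167,360,.105))): print(nm,q,(q[:2]-pad)@dd,(q[:2]-pad)@n)
# overlay model: jar home / at wall, base circles, and measured wall face
big=cv2.resize(g["image"][165:245,345:400],None,fx=7,fy=7,interpolation=cv2.INTER_CUBIC)
def circ(c,r,h,col):
    P=[((proj(g,[c[0]+r*np.cos(t),c[1]+r*np.sin(t),h])-[345,165])+.5)*7-.5 for t in np.linspace(0,6.28,60)]
    cv2.polylines(big,[np.int32(P)],True,col,1)
q=f(210,145,.105)[:2]
circ(q,.0205,.105,(0,0,255));circ(q,.0205,0,(255,0,0));circ(pad,.017,.001,(0,255,0))
cv2.imwrite("pics/r_ov.png",big)
```

```text
jar [0.53157296 0.10937799 0.105     ] 0.00016203313554087628 -0.002101805830260087
parked [0.46681255 0.12254195 0.105     ] 0.0001430097835555372 -0.06819322258256523
```

View pics/r_ov.png

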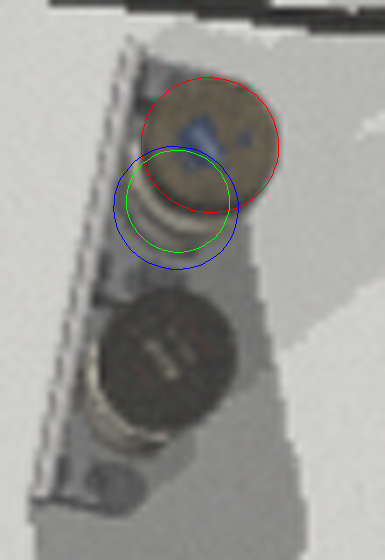

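Run:
```python
from station import ticket,get_image
import cv2,pickle,numpy as np
g=get_image("top")["image"];h=pickle.load(open("d_r.pkl","rb"))["top"]["image"];o=pickle.load(open("d0.pkl","rb"))["top"]["image"]
f=lambda a,b,s:np.abs(a[s].astype(int)-b[s]).mean()
print("rack area change",f(g,h,np.s_[165:245,345:390]),"spray/cookie change",f(g,o,np.s_[125:235,215:300]))
print(ticket.finish_job())
```

```text
rack area change 2.0780555555555558 spray/cookie change 11.154545454545454
the job is handed in; nothing more can be done
None
```

Run:
```python
import cv2,pickle,numpy as np
h=pickle.load(open("d_r.pkl","rb"))["top"]["image"];o=pickle.load(open("d0.pkl","rb"))["top"]["image"]
s=np.s_[110:260,195:310]
cv2.imwrite("pics/cmp.png",cv2.resize(np.hstack([o[s],h[s]]),None,fx=3,fy=3))
```

View pics/cmp.png

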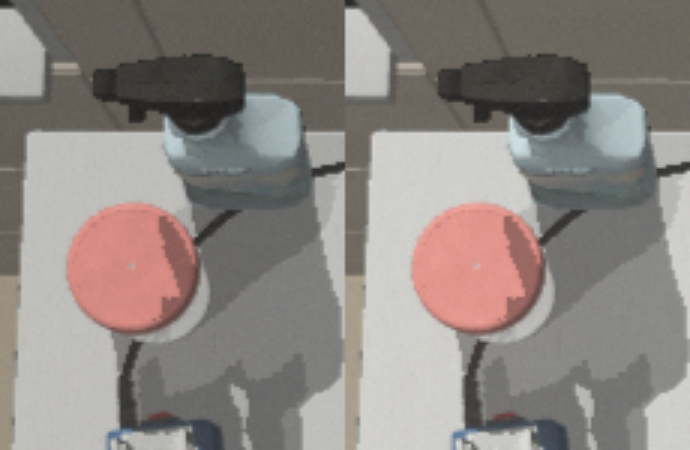

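The shaker is in the empty bay, pressed home against the back wall, upright and released. I handed the job in at about 14 s of the 38 s allowed; no verdict is reported.

I pushed it with the nearly closed fingertips 1–2.5 cm above the table. The first push went diagonally until the shaker lined up with the bay, and the second went straight in until the wall pushed back with about 12 N.

**Last checks:**
- **Shaker position:** the last top view puts its axis about 2 mm from the pad centre, standing as deep as the parked shaker (within about 1 mm). It looks upright, and the rack area barely changed between the last two pictures.
- **Other objects:** the parked shaker is back where it started, to within 1 mm in the image. A pixel-difference check on the spray bottle and cookie jar came out high (11). I looked at it only after handing in. The before and after pictures show both unmoved, and I put the difference down to changed shadows.

**What did not go cleanly:**
- **Tilt while pushing:** the gripper's upper part touched the shaker's cap, so it leaned forward during the pushes, about 0.08 rad at first and 0.06 rad after I raised the tool. I estimated these from pictures; the limit is 0.25 rad. It settled upright each time I let go.
- **Parked shaker nudged:** near the end the gripper tilted the parked shaker's cap by 2–3 mm. I backed off, turned the tool and finished from a slightly different angle, and the cap went back to its place.
- **Possible gap at the wall:** when the shaker rocked back upright it may have left a gap of up to about 2 mm. The limit is 6 mm, and the pictures cannot resolve it more finely.

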